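# Start the drying timers in order of vase height

### The job

Start the drying timers of the three freshly printed vases, the tallest vase first, then the middle-sized one, then the shortest: with the fingertips, lightly tap down the white cap of the timer that stands in front of each, past half-way, so that it stays down. Use only a light touch (well under 25 N), leave the bowl's timer up, and do not pick up or push the timers about. The clay is still soft, so do not touch the vases or the bowl, and leave the small tools lying among the timers where they are.

Things in the scene. Friction and masses are not known exactly. Their poses are not given: they have to be found in the camera images.
- vase_tall: The tallest vase: a bottle-shaped vase (84 mm across its belly, 42 mm at its neck) of soft grey-brown printed clay with fine layer ridges, stuck on a cream round bat 120 mm across and 12 mm thick; 240 mm high in all, bat included. Origin: centre of the bat's underside, on the table; z up. Loose. The four pieces of clay stand in one row across the table, in any order.
- vase_middle: The middle-sized vase: a bottle-shaped vase (84 mm across its belly, 42 mm at its neck) of soft grey-brown printed clay with fine layer ridges, stuck on a cream round bat 120 mm across and 12 mm thick; 185 mm high in all, bat included. Origin: centre of the bat's underside, on the table; z up. Loose. The four pieces of clay stand in one row across the table, in any order.
- vase_short: The shortest vase: a bottle-shaped vase (84 mm across its belly, 42 mm at its neck) of soft grey-brown printed clay with fine layer ridges, stuck on a cream round bat 120 mm across and 12 mm thick; 130 mm high in all, bat included. Origin: centre of the bat's underside, on the table; z up. Loose. The four pieces of clay stand in one row across the table, in any order.
- bowl: The bowl: a bowl (100 mm across its mouth) of soft grey-brown printed clay with fine layer ridges, stuck on a cream round bat 120 mm across and 12 mm thick; 60 mm high in all, bat included. Origin: centre of the bat's underside, on the table; z up. Loose. The four pieces of clay stand in one row across the table, in any order.
- timer_tall: The drying timer of the tallest vase: a loose grey plastic puck, 68 mm across and 30 mm high, 200 to 330 g, standing on the table in front of that piece (on the robot's side, 125 to 141 mm from the piece's centre to its own, and at most 40 mm to either side). The four timers look alike. Origin: centre of its underside; z up.
- captop_tall (a point): Centre of the flat top of the cap of the timer of the tallest vase; it goes down with the cap. The cap is a white disc 44 mm across, in the middle of the puck; when up, its top is 48 mm above the table and 18 mm above the puck. The disc is itself springy against the stem below it: under the finger it gives about 1 mm for every 2 N, up to 6 mm, and comes back when let go.
- cap_tall (a joint): How far the cap of the timer of the tallest vase is pushed down, m: 0 up (stopped, as at the start), 0.012 at its stop (top 36 mm above the table). It moves with about 3 N of friction, has no spring and stays where it is left; past half-way (0.006) the timer runs. It need not reach the stop; there only the springy disc still gives. While pressed the disc goes about 1.5 mm lower than this value tells.
- timer_middle: The drying timer of the middle-sized vase: a loose grey plastic puck, 68 mm across and 30 mm high, 200 to 330 g, standing on the table in front of that piece (on the robot's side, 125 to 141 mm from the piece's centre to its own, and at most 40 mm to either side). The four timers look alike. Origin: centre of its underside; z up.
- captop_middle (a point): Centre of the flat top of the cap of the timer of the middle-sized vase; it goes down with the cap. The cap is a white disc 44 mm across, in the middle of the puck; when up, its top is 48 mm above the table and 18 mm above the puck. The disc is itself springy against the stem below it: under the finger it gives about 1 mm for every 2 N, up to 6 mm, and comes back when let go.
- cap_middle (a joint): How far the cap of the timer of the middle-sized vase is pushed down, m: 0 up (stopped, as at the start), 0.012 at its stop (top 36 mm above the table). It moves with about 3 N of friction, has no spring and stays where it is left; past half-way (0.006) the timer runs. It need not reach the stop; there only the springy disc still gives. While pressed the disc goes about 1.5 mm lower than this value tells.
- timer_short: The drying timer of the shortest vase: a loose grey plastic puck, 68 mm across and 30 mm high, 200 to 330 g, standing on the table in front of that piece (on the robot's side, 125 to 141 mm from the piece's centre to its own, and at most 40 mm to either side). The four timers look alike. Origin: centre of its underside; z up.
- captop_short (a point): Centre of the flat top of the cap of the timer of the shortest vase; it goes down with the cap. The cap is a white disc 44 mm across, in the middle of the puck; when up, its top is 48 mm above the table and 18 mm above the puck. The disc is itself springy against the stem below it: under the finger it gives about 1 mm for every 2 N, up to 6 mm, and comes back when let go.
- cap_short (a joint): How far the cap of the timer of the shortest vase is pushed down, m: 0 up (stopped, as at the start), 0.012 at its stop (top 36 mm above the table). It moves with about 3 N of friction, has no spring and stays where it is left; past half-way (0.006) the timer runs. It need not reach the stop; there only the springy disc still gives. While pressed the disc goes about 1.5 mm lower than this value tells.
- timer_bowl: The drying timer of the bowl: a loose grey plastic puck, 68 mm across and 30 mm high, 200 to 330 g, standing on the table in front of that piece (on the robot's side, 125 to 141 mm from the piece's centre to its own, and at most 40 mm to either side). The four timers look alike. Origin: centre of its underside; z up.
- captop_bowl (a point): Centre of the flat top of the cap of the timer of the bowl; it goes down with the cap. The cap is a white disc 44 mm across, in the middle of the puck; when up, its top is 48 mm above the table and 18 mm above the puck. The disc is itself springy against the stem below it: under the finger it gives about 1 mm for every 2 N, up to 6 mm, and comes back when let go.
- cap_bowl (a joint): How far the cap of the timer of the bowl is pushed down, m: 0 up (stopped, as at the start), 0.012 at its stop (top 36 mm above the table). It moves with about 3 N of friction, has no spring and stays where it is left; past half-way (0.006) the timer runs. It need not reach the stop; there only the springy disc still gives. While pressed the disc goes about 1.5 mm lower than this value tells.
- nozzle: Brass nozzle, a cone 26 mm across and 38 mm high, loose, in front of one of the timers. Bystander. Origin: underside.
- rib: Flat wooden shaping rib, 50 x 90 x 8 mm, loose, lying in front of one of the timers. Bystander. Origin: underside.
- collar: Steel ring 40 mm across, 14 mm high, loose, in front of one of the timers. Bystander. Origin: underside.

How it is judged:
By the outcome, as a careful person would: the job done as asked, in the order asked, and still so for the second after the job is handed in, with the robot touching nothing.
It also fails if it takes over 64 s, if anything falls off the work surface, if the arm or the gripper's body presses on something with over 40 N, if the wrist force passes 120 N, or if a joint passes its speed limit or range.

### The arm

A 7-joint arm with a two-finger parallel gripper is mounted at the origin on the work surface. World frame = base frame: x ahead of the robot, y to its left, z up, the work surface at z = 0. Lengths are in m, angles in rad, forces in N, time in s.
With the tool pointing down it reaches from about 0.425 to 0.95 m from the base axis. Payload 4.7 kg.
Tool frame: the origin (TCP) lies between the finger pads; the fingertips stand 25 mm ahead of it and the grasp point (between the pads) lies 6 mm ahead of it; x points along the fingers, z is the direction in which the jaws open and shut, and the axes are right-handed (so a half turn about x gives the same grasp; the last joint's range is limited). The gripper opens to 85 mm and grips with 20 to 120 N. Pads are 22 mm wide; open, the fingers measure 114 mm over their backs; the gripper's body (76 mm by 85 mm) begins 54 mm behind the grasp point. The pads swing forward as they close: fully open they stand 13 mm farther back than shut.
Start: joints at [1.175, 0.469, -0.049, 1.532, 0.024, 1.141, -0.082], TCP at [0.242, -0.63, 0.256] pointing down, gripper open.
Joint ranges: [-2.59, 2.59], [-0.33, 1.99], [-1.39, 1.29], [0.1, 2.45], [-1.04, 4.18], [0.21, 1.99], [-2.66, 2.66]. Speed limits (rad/s): [2.57, 2.57, 3.14, 3.14, 3.14, 3.14, 3.14].

### API

Orientations are given as a 3x3 rotation matrix whose columns are the frame's x, y, z axes.
In Python, from rig import * gives the robot as it stands. Calls block until the motion is done:
- movep(position, orientation): joint-space move of the TCP to a pose.
- move_l(position, attitude=None, feed=0.15, until_force=None): straight line of the TCP; attitude=None keeps the orientation; feed is the mean speed in m/s. With until_force (N) it stops when the force on the tool has changed by that much, and returns True; else False.
- move_joints(angles): joint-space move.
- command_gripper(opening, newtons=None): finger opening in m; newtons is the grip in N (None keeps the last); returns when the fingers have stopped.
- sleep(seconds).
- inverse_kinematics(position, orientation): joint angles nearest the present ones, or None.
- sense(): the state.
- camera(name): name is "side" or "top"; returns (picture, depth): 384x512x3 uint8, red, green, blue; 384x512 float32, m along the optical axis (not along the pixel's ray), 0 where there is no reading.
- camera_params(name): a dict with "K" (3x3 intrinsics, pixels), "position" and "rotation" of the camera in the world. Camera axes: x right, y down, z forward; pixel columns grow to the right and rows downward; lengths in m; the calibration is good to about 2 mm. A picture is of the moment at which its call begins. camera_params takes no time and is no camera call.
A pose or a line that the arm cannot do raises Unreachable and nothing moves.
- finish_job(): hands the job in, once; it reports no verdict.
The state is a dict: "time_s": time; "joint_pos": joint angles; "qd": joint speeds; "joint_efforts": joint torques, N m; "position": TCP position; "tcp_rot": TCP orientation; "wrist_force": force on the tool from outside, world axes, zero at the start; "ft_torque": the same for the moment, N m; "finger_gap": finger opening in m.
Only numpy, scipy, OpenCV 4.12 (cv2) and the standard library are available. Lean on these libraries where they do the work, as an engineer would, in place of code of your own. Each camera call takes 0.05 s, during which the arm holds its last target. There are 200 camera calls.

## Working session

There is one attempt and no reset: what is moved stays moved. The work goes in short steps, each a Python script; the robot and the scene stay as the last script left them, time stands still between calls to the robot, and variables do not carry over. Pictures are saved under pics/ and viewed, about 8 in all and at most 12, crops included, and the job is handed in when it is done.

```bash
mkdir -p pics; ls
python3 - <<'E'
from rig import *
import cv2,numpy as np
for n in("top","side"):
    im,d=camera(n); cv2.imwrite(f"pics/{n}0.png",im[:,:,::-1]); np.savez(f"{n}0.npz",im=im,d=d)
    p=camera_params(n); print(n,p); print(d.min(),d.max())
s=sense(); print(s['time_s'],s['position'],s['tcp_rot'],s['wrist_force'])
E
```

```text
pics
top {'K': array([[353.69406668,   0.        , 257.32588592],
       [  0.        , 353.69406668, 188.47087319],
       [  0.        ,   0.        ,   1.        ]]), 'position': array([0.35819048, 0.0071324 , 1.10552779]), 'rotation': array([[ 4.73750221e-03, -9.82633809e-01,  1.85494888e-01],
       [-9.99987892e-01, -4.90224372e-03, -4.29475863e-04],
       [ 1.33135866e-03, -1.85490608e-01, -9.82645135e-01]])}
0.0 2.1190743
side {'K': array([[410.06798078,   0.        , 251.56963891],
       [  0.        , 410.06798078, 193.52230742],
       [  0.        ,   0.        ,   1.        ]]), 'position': array([ 0.39771771, -0.82361487,  0.65306496]), 'rotation': array([[ 0.98441023, -0.1134338 ,  0.13442199],
       [-0.17535119, -0.57328106,  0.80037541],
       [-0.01372804, -0.81146879, -0.58423449]])}
0.0 3.0290887
0.1 [ 0.24193329 -0.6296571   0.25536691] [[-7.01141547e-04  9.33443064e-01  3.58724902e-01]
 [ 1.58997519e-03  3.58725577e-01 -9.33441713e-01]
 [-9.99998490e-01 -8.41110739e-05 -1.73566872e-03]] [ 0.19976049  0.4133718  -0.69577276]
```

View pics/top0.png

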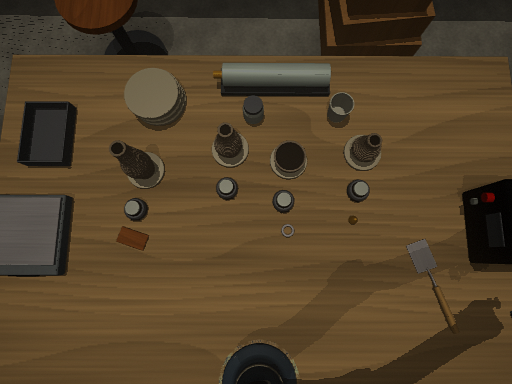

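View pics/side0.png

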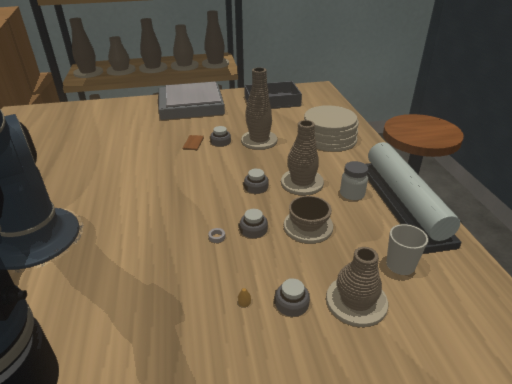

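The top view shows timers at pixels (135,209), (227,187), (284,200) and (358,190), from left to right. Behind them are the tall vase, a second vase, the bowl and a third vase. Next I measure the caps, pieces and heights.

```bash
cat > h.py <<'E'
import cv2,numpy as np
from rig import *
def ray(n,uv,z):
    p=camera_params(n);R=np.array(p['rotation']);o=np.array(p['position'])
    d=R@np.linalg.solve(p['K'],[uv[0],uv[1],1.]);return o+d*(z-o[2])/d[2]
def cloud(n,d):
    p=camera_params(n);v,u=np.mgrid[:384,:512]
    c=np.linalg.inv(p['K'])@np.stack([u.ravel(),v.ravel(),np.ones(u.size)])*d.ravel()
    return (np.array(p['rotation'])@c).T.reshape(384,512,3)+p['position']
def caps(n,im,d):
    P=cloud(n,d);hsv=cv2.cvtColor(im,cv2.COLOR_RGB2HSV)
    m=((hsv[...,1]<60)&(hsv[...,2]>110)&(P[...,0]>.3)&(P[...,0]<.85)&(abs(P[...,1])<.6)&(P[...,2]>.028)&(P[...,2]<.062)&(d>0)).astype(np.uint8)
    k,l,s,c=cv2.connectedComponentsWithStats(m)
    out=[]
    for i in range(1,k):
        if s[i,4]>40:
            q=P[l==i]; out.append((c[i].round(1),s[i,2:5],ray(n,c[i],.048).round(4),np.median(q,0).round(4)))
    return out
E
python3 - <<'E'
from h import *
for n in("top","side"):
    f=np.load(n+"0.npz");im,d=f['im'],f['d'];print(n)
    for c in caps(n,im,d):print(*c)
    P=cloud(n,d);hsv=cv2.cvtColor(im,cv2.COLOR_RGB2HSV)
    m=((P[...,2]>.035)&(d>0)&(P[...,0]>.3)&(P[...,0]<.95)&(abs(P[...,1])<.6)&(hsv[...,2]<170)).astype(np.uint8)
    k,l,s,c=cv2.connectedComponentsWithStats(m)
    for i in range(1,k):
        if s[i,4]>80: q=P[l==i];t=q[q[:,2]>np.percentile(q[:,2],95)];print('blob',c[i].round(),s[i,4],'zmax',np.percentile(q[:,2],99).round(3),'top xy',np.median(t,0).round(3))
E
```

```text
top
[225.7 185.8] [ 13  13 135] [0.5655 0.1029 0.048 ] [0.5652 0.1026 0.0481]
[360.8 188.1] [ 13  13 137] [ 0.5606 -0.3085  0.048 ] [ 0.5607 -0.3091  0.0482]
[283.8 199. ] [ 14  13 142] [ 0.5258 -0.0737  0.048 ] [ 0.5258 -0.074   0.0479]
[131.7 207.1] [ 14  13 138] [0.499  0.3847 0.048 ] [0.4991 0.3852 0.0475]
blob [275.  75.] 2492 zmax 0.097 top xy [ 0.927 -0.053  0.096]
blob [153.  95.] 2503 zmax 0.085 top xy [0.851 0.345 0.084]
blob [341. 105.] 404 zmax 0.088 top xy [ 0.816 -0.244  0.087]
blob [253. 108.] 429 zmax 0.089 top xy [0.815 0.02  0.088]
blob [227. 141.] 724 zmax 0.188 top xy [0.699 0.096 0.187]
blob [367. 147.] 679 zmax 0.134 top xy [ 0.685 -0.328  0.133]
blob [132. 160.] 1069 zmax 0.243 top xy [0.624 0.362 0.242]
blob [290. 156.] 820 zmax 0.065 top xy [ 0.659 -0.089  0.064]
blob [226. 186.] 165 zmax 0.052 top xy [0.564 0.099 0.052]
blob [360. 188.] 167 zmax 0.052 top xy [ 0.56  -0.305  0.051]
blob [284. 199.] 164 zmax 0.052 top xy [ 0.534 -0.074  0.052]
blob [ 60. 234.] 485 zmax 0.056 top xy [0.417 0.599 0.055]
blob [132. 207.] 173 zmax 0.052 top xy [0.489 0.388 0.052]

[... 337 characters left out ...]
24 top xy [0.622 0.356 0.239]
blob [192. 106.] 278 zmax 0.055 top xy [0.452 0.598 0.055]
blob [319. 137.] 2854 zmax 0.185 top xy [0.695 0.089 0.184]
blob [220. 130.] 103 zmax 0.049 top xy [0.499 0.374 0.049]
blob [411. 193.] 2692 zmax 0.093 top xy [ 0.93  -0.042  0.092]
blob [355. 175.] 636 zmax 0.086 top xy [0.819 0.018 0.085]
blob [256. 174.] 155 zmax 0.049 top xy [0.572 0.091 0.049]
blob [309. 211.] 1095 zmax 0.063 top xy [ 0.648 -0.101  0.062]
blob [253. 216.] 219 zmax 0.049 top xy [ 0.518 -0.076  0.049]
blob [406. 243.] 1251 zmax 0.085 top xy [ 0.812 -0.264  0.085]
blob [361. 278.] 1964 zmax 0.131 top xy [ 0.686 -0.334  0.131]
blob [293. 288.] 373 zmax 0.05 top xy [ 0.552 -0.309  0.049]
```

All checks agree. Cap heights are 48 mm, vase tops are 0.240, 0.185 and 0.131, and the cap-to-piece distances are 125–134 mm. The timers are tall (0.499, 0.383), middle (0.565, 0.101) and short (0.561, −0.310). Tapping the tall one first.

```bash
cat >> h.py <<'E'
def tap(x,y):
    r=np.hypot(x,y);X=np.array([0,0,-1.]);Z=np.array([x/r,y/r,0]);R=np.c_[X,np.cross(Z,X),Z]
    movep([x,y,.33],R); move_l([x,y,.10])
    sleep(.3); s=sense(); print('above',s['time_s'],s['position'],s['wrist_force'])
    f0=s['wrist_force'][2]
    hit=move_l([x,y,.060],feed=.015,until_force=2.0); s=sense();z=s['position'][2]
    print('contact',hit,z,s['wrist_force'][2]-f0)
    if hit and .058<z<.085:
        g=move_l([x,y,z-.011],feed=.015,until_force=9); s=sense()
        print('press',g,s['position'][2],s['wrist_force']-[0,0,f0])
    move_l([x,y,.33]); print('t',sense()['time_s'])
E
python3 - <<'E'
from h import *
p=sense()['position'];move_l([p[0],p[1],.33]);command_gripper(0.0,20);print(sense()['finger_gap'])
tap(.499,.3830)
im,d=camera("side");cv2.imwrite("pics/s1.png",cv2.resize(im[90:330,150:400,::-1],None,fx=2,fy=2))
for c in caps("side",im,d):print(*c)
E
```

```text
-0.00011791494291015364
above 7.125 [0.49913838 0.38303287 0.10029934] [0.12211204 0.46288555 0.15870693]
contact True 0.07117751731840977 2.7899643919193964
press False 0.060132234355770926 [0.74781276 1.40734489 2.95906422]
t 11.675
[221.1 131.8] [14  7 51] [0.5006 0.357  0.048 ] [0.5027 0.3815 0.035 ]
[255.8 172.5] [ 16   8 107] [0.5653 0.0993 0.048 ] [0.5661 0.1019 0.0468]
[253.1 214. ] [ 19  11 160] [ 0.5259 -0.0769  0.048 ] [ 0.5261 -0.0757  0.0473]
[292.8 286.9] [ 24  17 312] [ 0.5608 -0.3115  0.048 ] [ 0.5608 -0.3106  0.0473]
```

The tall vase's cap is down about 11 mm (depth 0.047 → 0.035), pressed with about 3 N. Next are the middle one and the short one.

Run:
```python
from h import *
tap(.565,.1015); tap(.561,-.310)
movep([.40,-.45,.33],sense()['tcp_rot'])
for n in("top","side"):
    im,d=camera(n);cv2.imwrite(f"pics/{n}2.png",im[:,:,::-1]);print(n)
    for c in caps(n,im,d):print(*c)
print(sense()['time_s'],sense()['position'],sense()['wrist_force'])
```

```text
above 14.825 [0.56512053 0.10149265 0.10028695] [-0.42231313 -0.84224418 -0.21626195]
contact True 0.07118262380713215 2.7833457261653423
press False 0.06014339991681666 [ 1.1674265  -0.29087051  2.24547454]
t 19.3833
above 22.8917 [ 0.5611217  -0.31010979  0.10033297] [ 0.37453598  0.33317593 -0.4363687 ]
contact True 0.07117427570819573 2.8028146282859003
press False 0.06011557348672735 [0.26976459 0.31552954 2.25571196]
t 27.4417
top
[226.  186.7] [ 13  13 134] [0.5629 0.1022 0.048 ] [0.5645 0.1032 0.0359]
[359.7 188.9] [ 13  13 134] [ 0.5582 -0.3049  0.048 ] [ 0.56   -0.3083  0.0359]
[283.7 199. ] [ 14  13 142] [ 0.5259 -0.0734  0.048 ] [ 0.526  -0.0741  0.048 ]
[133.  207.8] [ 13  13 137] [0.4968 0.3806 0.048 ] [0.4979 0.385  0.0358]
side
[325.2 135. ] [22  6 47] [0.8184 0.2693 0.048 ] [0.8152 0.2629 0.0504]
[255.6 176.2] [ 19  10 125] [0.5616 0.0813 0.048 ] [0.5647 0.1018 0.0348]
[354.3 180.3] [ 26  12 130] [0.8125 0.0116 0.048 ] [ 0.8031 -0.0034  0.0564]
[253.  214.5] [ 22  12 183] [ 0.5253 -0.0787  0.048 ] [ 0.5254 -0.0778  0.0468]
[405.2 239.5] [ 24  13 213] [ 0.834  -0.2274  0.048 ] [ 0.836  -0.2262  0.0483]
[292.5 290.8] [ 22  19 351] [ 0.5578 -0.3205  0.048 ] [ 0.5611 -0.3097  0.0351]
28.4 [ 0.40220273 -0.44790465  0.33033362] [0.22441981 0.43517615 0.20242961]
```

View pics/side2.png

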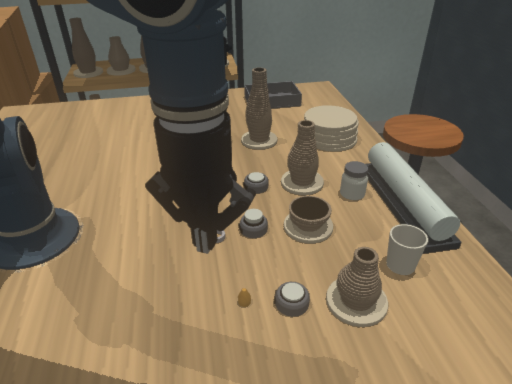

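View pics/top2.png

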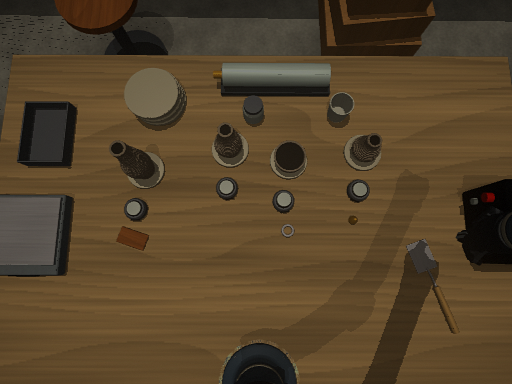

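Caps at the tall (133,208), middle (226,187) and short (360,189) timers sit at 36 mm. The bowl's cap at (284,199) is still at 48 mm. The vases, bowl and tools are where they were, and the arm is clear at z = 0.33 m.

```bash
python3 -c "
from rig import *
print(finish_job())"
```

```text
the job is handed in; nothing more can be done
None
```

I started the three vase timers in the order asked, tallest, then middle, then shortest, tapping each cap with the closed fingertips. I handed the job in at about 28 s on the robot's clock; no verdict is reported.

- **Force:** the readings at contact and at the end of each press were about 2–3 N.
- **Caps:** the final top-camera depth puts the three vase caps at 36 mm, fully down. The bowl's cap is still up at 48 mm.
- **Timers:** their measured positions changed by no more than about 1–2 mm, which is within measurement error.
- **Vases, bowl and tools:** they look unmoved in the last pictures. I judged this by eye and did not measure them again.
- **Arm:** it ended clear of everything at z = 0.33 m, with wrist force near zero.

**Disagreements:** the side and top cameras differ by 2–3 mm in y before the taps, and the side depth reads about 1 mm low. The last side view of the tall vase's timer was blocked by the arm, but that cap had read 35 mm there right after its tap.

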